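Return the working casts to their case pans

TASK

Three crown cases are done at the milling machine: put each golden-stone jaw cast with a blue, red or green base plate back into the work pan of its own colour, in the empty bay nearer the robot, teeth up and sitting flat on the pan's floor. The stone chips, so carry the casts upright and set them down gently rather than dropping them. Leave the grey-plated cast on the bench and the white opposing casts in the pans where they are.

Things in the scene. Friction and masses are not known exactly. Their poses are not given: they have to be found in the camera images.
- cast_blue: Loose golden-stone lower-jaw cast on a blue plastic plate. Origin: centre of underside; z up through teeth, y across the jaw, -x to the incisors. Plate 60 mm wide in y (flat sides x -10 to +28 mm, front rounded), 56 mm deep, 20 mm high: grip its upright sides across y. Stone and teeth inside its outline, top 38 mm. 130 g. Starts teeth up, yaw within 0.5 rad.
- cast_red: Loose golden-stone lower-jaw cast on a red plastic plate. Origin: centre of underside; z up through teeth, y across the jaw, -x to the incisors. Plate 60 mm wide in y (flat sides x -10 to +28 mm, front rounded), 56 mm deep, 20 mm high: grip its upright sides across y. Stone and teeth inside its outline, top 38 mm. 130 g. Starts teeth up, yaw within 0.5 rad.
- cast_green: Loose golden-stone lower-jaw cast on a green plastic plate. Origin: centre of underside; z up through teeth, y across the jaw, -x to the incisors. Plate 60 mm wide in y (flat sides x -10 to +28 mm, front rounded), 56 mm deep, 20 mm high: grip its upright sides across y. Stone and teeth inside its outline, top 38 mm. 130 g. Starts teeth up, yaw within 0.5 rad.
- cast_grey: Cast of the same golden stone, shape and size with a grey plate: another case, stays on the bench. Origin and axes as the other casts.
- pan_blue: Blue work pan, fixed, 176 (x) by 142 (y) by 34 mm high, plus a 4 mm rim ledge outside; walls, floor 3 mm. Origin: centre of underside; +x away from the robot, yaw within 0.15. A rib (4 mm thick, top at z = 15 mm) along y makes two bays, each 83 (x) by 136 mm (y). Near bay empty: centre x = -43.5 mm, y = 0, floor z = 3 mm; far bay holds the opposing cast.
- pan_red: Red work pan, fixed, 176 (x) by 142 (y) by 34 mm high, plus a 4 mm rim ledge outside; walls, floor 3 mm. Origin: centre of underside; +x away from the robot, yaw within 0.15. A rib (4 mm thick, top at z = 15 mm) along y makes two bays, each 83 (x) by 136 mm (y). Near bay empty: centre x = -43.5 mm, y = 0, floor z = 3 mm; far bay holds the opposing cast.
- pan_green: Green work pan, fixed, 176 (x) by 142 (y) by 34 mm high, plus a 4 mm rim ledge outside; walls, floor 3 mm. Origin: centre of underside; +x away from the robot, yaw within 0.15. A rib (4 mm thick, top at z = 15 mm) along y makes two bays, each 83 (x) by 136 mm (y). Near bay empty: centre x = -43.5 mm, y = 0, floor z = 3 mm; far bay holds the opposing cast.
- upper_blue: Opposing cast of the blue case: upper jaw of white plaster, filled palate, on a blue plate; loose, already in the far bay of the blue pan. Size, origin and axes as the other casts.
- upper_red: Opposing cast of the red case: upper jaw of white plaster, filled palate, on a red plate; loose, already in the far bay of the red pan. Size, origin and axes as the other casts.
- upper_green: Opposing cast of the green case: upper jaw of white plaster, filled palate, on a green plate; loose, already in the far bay of the green pan. Size, origin and axes as the other casts.

How it is judged (in metres and radians):
At the end, for the whole second after the job is handed in: Blue, red and green casts flat (4 deg, 3.5 mm) in the near bay of the pan of their colour (origin within 16.5 mm of the bay centre along the pan's x, 42 mm along y), let go, at rest; opposing casts and grey-plated cast upright within 10 mm of their start (x of cast_blue in the frame of pan_blue between -0.06 and -0.027 m and y of cast_blue in the frame of pan_blue between -0.042 and 0.042 m and z of cast_blue in the frame of pan_blue between -0.001 and 0.0065 m and angle between each of cast_blue, cast_red, cast_green, upper_blue, upper_red, upper_green, cast_grey's own z axis and vertical below 0.07 rad and linear speed of each of cast_blue, cast_red, cast_green below 0.02 m/s and contact force between the fingers and cast_blue below 0.1 N and x of cast_red in the frame of pan_red between -0.06 and -0.027 m and y of cast_red in the frame of pan_red between -0.042 and 0.042 m and z of cast_red in the frame of pan_red between -0.001 and 0.0065 m and contact force between the fingers and cast_red below 0.1 N and x of cast_green in the frame of pan_green between -0.06 and -0.027 m and y of cast_green in the frame of pan_green between -0.042 and 0.042 m and z of cast_green in the frame of pan_green between -0.001 and 0.0065 m and contact force between the fingers and cast_green below 0.1 N and distance of each of upper_blue, upper_red, upper_green, cast_grey from where it was at the start of the episode below 0.01 m); the robot touches nothing.
It fails at once if an opposing cast in a pan is shifted by more than 10 mm (distance of any of upper_blue, upper_red, upper_green from where it was at the start of the episode above 0.01 m).
It fails at once if the grey-plated cast is shifted by more than 10 mm (distance of cast_grey from where it was at the start of the episode above 0.01 m).
It fails at once if a working cast is tipped by more than 45 degrees (angle between any of cast_blue, cast_red, cast_green's own z axis and vertical above 0.785 rad).
It fails at once if a working cast is dropped: it comes down inside a pan faster than 0.4 m/s (((horizontal distance between cast_blue and pan_blue below 0.085 m or horizontal distance between cast_blue and pan_red below 0.085 m or horizontal distance between cast_blue and pan_green below 0.085 m) and height (world z) of cast_blue below 0.034 m and linear speed of cast_blue above 0.4 m/s) or ((horizontal distance between cast_red and pan_blue below 0.085 m or horizontal distance between cast_red and pan_red below 0.085 m or horizontal distance between cast_red and pan_green below 0.085 m) and height (world z) of cast_red below 0.034 m and linear speed of cast_red above 0.4 m/s) or ((horizontal distance between cast_green and pan_blue below 0.085 m or horizontal distance between cast_green and pan_red below 0.085 m or horizontal distance between cast_green and pan_green below 0.085 m) and height (world z) of cast_green below 0.034 m and linear speed of cast_green above 0.4 m/s)).
It also fails if it takes over 80 s, if anything falls off the work surface, if the arm or the gripper's body presses on something with over 40 N, if the wrist force passes 120 N, or if a joint passes its speed limit or range.

ROBOT

A 6-joint arm with a two-finger parallel gripper is mounted at the origin on the work surface. World frame = base frame: x ahead of the robot, y to its left, z up, the work surface at z = 0. Lengths are in m, angles in degrees, forces in N, time in s.
With the tool pointing down it reaches from about 0.3 to 0.75 m from the base axis. Payload 8.5 kg.
Tool frame: the origin (TCP) lies midway between the tips of the shut fingers; the grasp point (between the pads) lies 19 mm behind it; z points along the fingers, y is the line along which they close (so a half turn about z gives the same grasp; the last joint's range is limited). The gripper opens to 85 mm and grips with 20 to 120 N. Pads are 22 mm wide; open, the fingers measure 114 mm over their backs; the gripper's body (76 mm by 85 mm) begins 54 mm behind the grasp point. The pads swing forward as they close: fully open they stand 13 mm farther back than shut.
Start: joints at [60.716, 21.807, 74.336, -0, 83.858, -12.336], TCP at [0.16, 0.526, 0.231] pointing down, gripper open.
Joint ranges: [-178.18, 178.18], [-50.72, 133.34], [12.68, 142.11], [-81.47, 261.47], [9.98, 163.14], [-165.26, 165.26]. Speed limits (degrees/s): [136.94, 136.94, 180, 180, 180, 180].

INTERFACE

Orientations are given as a 3x3 rotation matrix whose columns are the frame's x, y, z axes.
In Python, from rig import monitor, optics, close_job, models gives the robot as it stands.
- The arm moves only by the tool step_arm, never from a script. Its arguments are lists of equal length, an entry for each row: "fingers": the closure, from -1 (fully open) to 1 (shut); "travel": the shift along the tool's x, y, z scaled (see below), a list of three; "twist": the turn about the tool's z scaled (see below). In form: {"fingers": [fingers, ...], "travel": [[tx, ty, tz], ...], "twist": [twist, ...]}. A call has 1 to 10 rows; each row shifts and turns the commanded pose from where the row before left it, along the tool's axes as they then stand; what a row does not reach is not made up. The controller multiplies each number of a shift by 100 mm and each number of a turn by pi rad. A row lasts 1/8 s, in which the tool goes at most 62.5 mm and 10.7 degrees, less where a joint would pass 70% of its speed; a pose out of reach is approached as far as the arm can. A call with a number of a shift or a turn outside -1 to 1 is refused whole. A call with a gripper value outside its range is refused whole. The fingers move at their own pace and stop on an object; "force" is the grip in N (left out, the last holds). Time passes only in rows, so rows that do not move let the fingers close. It gives the time, the measured TCP pose, the force, the opening and the grip force at its end, in the units of the state.
- monitor.observe(): the state, without advancing time (a new reading comes with each control period).
- optics.get_image(name): name is "side" or "top" or "wrist"; returns (picture, depth): 400x640x3 uint8, blue, green, red; 400x640 float32, m along the optical axis (not along the pixel's ray), 0 where there is no reading.
- optics.get_calibration(name): a dict with "vertical_fov" (degrees; the focal length in pixels is half the picture's height over the tangent of half this angle, whatever the lens; pixels are square), "cx", "cy" (the principal point, pixels), "distortion" ([k1, k2, p1, p2, k3] as OpenCV has them; the pictures are not rectified), "world_from_camera" (4x4, takes a point from camera to world coordinates). Camera axes: x right, y up, looking along -z (the intrinsics and any distortion apply to the point x, -y, -z); pixel columns grow to the right and rows downward; lengths in m; the calibration is good to about 2 mm. A picture is of the moment at which its call begins: read the wrist's pose just before it. get_calibration takes no time and is no camera call; for the wrist camera it gives the pose at the moment of the call.
- close_job(): hands the job in; it is judged then, once.
Trained networks look in the newest picture that a camera, given by its name, has taken for a name from the list of things; names that differ only in an ending like _2 or _b are one class to them, and where a whole thing is asked for, a point or a joint stands for the part that bears it (a point fixed in the world has none). Each returns a list of dicts, best first, with "confidence" (0 to 1); they miss things now and then, are a little off and sometimes report something else, mostly with a low value. They report only what shows in the picture. A call takes as long as a camera call.
- models.trace(camera, query): "mask" (400x640 bool, what is visible of it) and "point" ([column, row] in pixels, amid what is visible of it).
- models.landmark_of(camera, query): "point" ([column, row] in pixels: a listed point, or the origin of a listed thing).
The state is a dict: "time_s": time; "q": joint angles; "qvel": joint speeds; "joint_efforts": joint torques, N m; "position": TCP position; "tool_rot": TCP orientation; "ft_force": force on the tool from outside, world axes, zero at the start; "wrist_torque": the same for the moment, N m; "grip_width": finger opening in m; "gripper_force": force on a finger pad.
Only numpy, scipy, OpenCV 4.12 (cv2) and the standard library are available. Lean on these libraries where they do the work, as an engineer would, in place of code of your own. Each camera call takes 0.05 s, during which the arm holds its last target. There are 200 camera calls.

## Working session

There is one attempt and no reset: what is moved stays moved. The work goes in short steps, Python scripts to look and compute and a tool call to move; the robot and the scene stay as the last step left them, time stands still between calls to the robot, and variables do not carry over. Pictures are saved under pics/ and viewed, at most 14 in all, crops included, and the job is handed in when it is done.

Besides the shell and the picture viewer there is one more tool, called after "Request:" as a command line: name --pt "numbers of a row" for each row, then --argument value for the rest. step_arm: Moves the arm, as the interface text tells. Its arguments: {"type":"object","properties":{"fingers":{"type":"array","items":{"type":"number"}},"travel":{"type":"array","items":{"type":"array","items":{"type":"number"}}},"twist":{"type":"array","items":{"type":"number"}},"force":{"type":"number"}},"required":["fingers","travel","twist"]}

```bash
mkdir -p pics
python3 - <<'E'
from rig import monitor, optics
import cv2
s=monitor.observe();print({k:s[k] for k in('time_s','position','tool_rot','grip_width')})
for c in('top','side'):
    p,d=optics.get_image(c);cv2.imwrite(f'pics/{c}0.png',p)
    k=optics.get_calibration(c);print(c,k)
E
```

```text
{'time_s': 0.0, 'position': array([0.16018508, 0.52586021, 0.23071378]), 'tool_rot': array([[-9.56563205e-01,  2.91524091e-01, -7.34161676e-04],
       [ 2.91524817e-01,  9.56562462e-01, -1.24010007e-03],
       [ 3.40752455e-04, -1.40026044e-03, -9.99998962e-01]]), 'grip_width': 0.08534297369930394}
top {'vertical_fov': 54.30170212602976, 'cx': 322.98871180214337, 'cy': 191.96834834838157, 'distortion': array([-0.06900452,  0.        ,  0.        ,  0.        ,  0.        ]), 'world_from_camera': array([[ 0.00400085,  0.99794694, -0.063921  ,  0.48652762],
       [-0.9998818 ,  0.00304329, -0.01507081, -0.01330767],
       [-0.01484534,  0.06397374,  0.99784116,  1.00213737],
       [ 0.        ,  0.        ,  0.        ,  1.        ]])}
side {'vertical_fov': 56.92986708734545, 'cx': 321.44605353247516, 'cy': 199.57133646511394, 'distortion': array([-0.07791633,  0.        ,  0.        ,  0.        ,  0.        ]), 'world_from_camera': array([[-0.98311522,  0.14609611, -0.11018342,  0.45729144],
       [-0.18247129, -0.73749781,  0.65023165,  0.51982683],
       [ 0.01373628,  0.65935795,  0.75170367,  0.64255226],
       [ 0.        ,  0.        ,  0.        ,  1.        ]])}
```

View pics/top0.png

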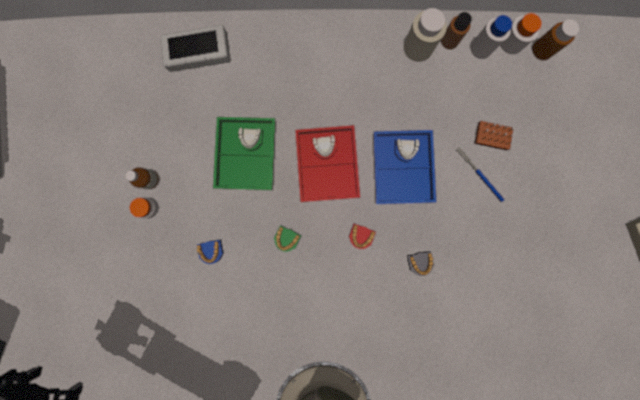

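```bash
cat > h.py <<'E'
import numpy as np,cv2
from rig import monitor,optics,models
def cloud(cam,d,k=None):
    k=k or optics.get_calibration(cam); f=200/np.tan(np.radians(k['vertical_fov']/2))
    K=np.array([[f,0,k['cx']],[0,f,k['cy']],[0,0,1]])
    u,v=np.meshgrid(np.arange(640.),np.arange(400.))
    n=cv2.undistortPoints(np.stack([u,v],-1).reshape(-1,1,2),K,k['distortion']).reshape(400,640,2)
    P=np.stack([n[...,0]*d,-n[...,1]*d,-d],-1)
    T=k['world_from_camera']; W=P@T[:3,:3].T+T[:3,3]; W[d<=0]=np.nan
    return W
E
python3 - <<'E'
from h import *
p,d=optics.get_image('top');W=cloud('top',d);np.save('W0.npy',W)
for n in('cast_blue','cast_red','cast_green','cast_grey','pan_blue','pan_red','pan_green','upper_blue','upper_red','upper_green'):
    for r in models.trace('top',n)[:2]:
        m=r['mask'];w=W[m];w=w[~np.isnan(w[:,0])]
        if len(w)<10: continue
        np.save(f'm_{n}_{round(r["confidence"],2)}.npy',m)
        (c,s,a)=cv2.minAreaRect((w[:,:2]*1000).astype(np.float32))
        print(n,round(r['confidence'],2),np.round(r['point']),m.sum(),'rect',np.round(c),np.round(s),round(a,1),'z',np.round(np.percentile(w[:,2],[2,50,98])*1000))
E
```

```text
cast_blue 0.66 [210. 254.] 504 rect [396. 290.] [58. 66.] 13.2 z [ 5. 22. 40.]
cast_red 0.59 [361. 237.] 480 rect [437. -92.] [60. 59.] 69.3 z [16. 21. 40.]
cast_green 0.87 [284. 239.] 488 rect [430.  95.] [63. 58.] 67.1 z [ 5. 21. 41.]
cast_grey 0.92 [421. 260.] 535 rect [ 370. -248.] [58. 67.] 8.5 z [ 5. 21. 39.]
pan_blue 0.93 [403. 168.] 3851 rect [ 618. -202.] [190. 152.] 1.4 z [-1.  4. 36.]
pan_red 0.55 [327. 171.] 3896 rect [628.  -7.] [195. 155.] 4.5 z [-1.  4. 36.]
pan_green 0.92 [238. 157.] 3732 rect [648. 207.] [162. 183.] 88.3 z [-0.  4. 36.]
pan_green 0.74 [422. 263.] 546 rect [ 368. -246.] [64. 61.] 12.3 z [ 3. 21. 39.]
upper_blue 0.94 [406. 149.] 534 rect [ 659. -213.] [61. 69.] 0.2 z [ 2. 26. 42.]
upper_red 0.69 [325. 146.] 495 rect [665.   1.] [66. 58.] 79.1 z [ 1. 26. 42.]
upper_green 0.83 [253. 138.] 490 rect [688. 188.] [61. 62.] 76.1 z [ 9. 27. 43.]
```

The top view shows the blue, green, red and grey casts at about (209,250), (287,238), (361,236) and (421,262). The pans are green (245,153), red (327,163) and blue (404,167), with the near bays empty. The second "pan_green" hit is really the grey cast, so I'll ignore it. Next I'll fit the poses.

```bash
cat > fit.py <<'E'
from h import *
import glob
from scipy.optimize import minimize
W=np.load('W0.npy')
def load(n): 
    f=sorted(glob.glob(f'm_{n}_*.npy'))[-1]; return np.load(f)
def sd_cast(q): # signed distance-ish: + outside ; D outline
    x,y=q[:,0],np.abs(q[:,1])
    a=np.where(x>-10, np.maximum(y-30,x-28), (np.hypot((x+10)/18,y/30)-1)*22)
    return a
def sd_pan(q): return np.maximum(np.abs(q[:,0])-92,np.abs(q[:,1])-75)
def fit(pts,sd,c0):
    # area match: points near the border in a grid inside/outside
    lo=pts.min(0)-25; hi=pts.max(0)+25
    g=np.stack(np.meshgrid(np.arange(lo[0],hi[0],2.),np.arange(lo[1],hi[1],2.)),-1).reshape(-1,2)
    from scipy.spatial import cKDTree
    occ=(cKDTree(pts).query(g)[0]<1.8).astype(float)
    def cost(p):
        c,s=np.cos(p[2]),np.sin(p[2]); q=(g-p[:2])@np.array([[c,-s],[s,c]])
        return np.mean((1/(1+np.exp(sd(q)/1.5))-occ)**2)
    best=min((minimize(cost,[*c0,a],method='Nelder-Mead',options=dict(xatol=.02,fatol=1e-7)) for a in(-.3,0,.3)),key=lambda r:r.fun)
    return best.x,best.fun
for n in('cast_blue','cast_red','cast_green','cast_grey','pan_blue','pan_red','pan_green'):
    m=load(n) if n!='pan_green' else np.load('m_pan_green_0.92.npy')
    w=W[m];w=w[~np.isnan(w[:,0])]*1000
    if n[0]=='c': w=w[w[:,2]>12]
    if n[0]=='p': 
        h=cv2.convexHull(w[:,:2].astype(np.float32)); lo=w[:,:2].min(0);hi=w[:,:2].max(0)
        g=np.stack(np.meshgrid(np.arange(lo[0],hi[0],2),np.arange(lo[1],hi[1],2)),-1).reshape(-1,2)
        w=np.array([p for p in g if cv2.pointPolygonTest(h,(float(p[0]),float(p[1])),False)>=0])
    x,f=fit(w[:,:2],sd_pan if n[0]=='p' else sd_cast,w[:,:2].mean(0))
    print(n,np.round(x[:2],1),'yaw',round(np.degrees(x[2]),1),round(f,4), '' if n[0]=='c' else np.round(x[:2]-43.5*np.array([np.cos(x[2]),np.sin(x[2])]),1))
E
python3 fit.py
```

```text
cast_blue [396.9 286.3] yaw 11.7 0.0406 
cast_red [437.4 -92.3] yaw -19.4 0.0202 
cast_green [430.3  94. ] yaw -26.2 0.0192 
cast_grey [ 370.1 -244.1] yaw 10.7 0.0317 
pan_blue [ 615.7 -202. ] yaw 1.0 0.0162 [ 572.3 -202.8]
pan_red [624.5  -6.8] yaw 3.6 0.0307 [581.1  -9.6]
pan_green [648.1 203.4] yaw -1.3 0.025 [604.6 204.4]
```

```bash
cat >> h.py <<'E'
def plan(x,y,z,yaw):
    "mm, deg: total twist, then total shift in tool axes after the twist (units of moves)"
    s=monitor.observe();R=s['tool_rot'];p=s['position']
    cur=np.degrees(np.arctan2(-R[0,1],R[1,1])); d=(yaw-cur+90)%180-90
    a=np.radians(-d);Rz=np.array([[np.cos(a),-np.sin(a),0],[np.sin(a),np.cos(a),0],[0,0,1]])
    sh=(R@Rz).T@(np.array([x,y,z])/1000-p)*10
    print('t',round(s['time_s'],2),'tcp',np.round(p*1000,1),'yaw',round(cur,1),'q6',round(s['q'][5]),'w',round(s['grip_width']*1000,1),'| twist',round(-d/180,4),'shift',np.round(sh,3))
E
python3 -c "
from h import *
plan(402,287,150,11.7)"
```

```text
t 0.65 tcp [160.3 526.1 231.3] yaw -17.0 q6 -12 w 85.4 | twist -0.1592 shift [-1.882 -2.831  0.813]
```

Request:
step_arm --fingers '[-1, -1, -1, -1, -1, -1, -1, -1, -1, -1]' --pt "0 0 0" --pt "0 0 0" --pt "0 0 0" --pt "-0.27 -0.405 0.116" --pt "-0.27 -0.405 0.116" --pt "-0.27 -0.405 0.116" --pt "-0.27 -0.405 0.116" --pt "-0.27 -0.405 0.116" --pt "-0.27 -0.405 0.116" --pt "-0.27 -0.405 0.116" --twist '[-0.053, -0.053, -0.053, 0, 0, 0, 0, 0, 0, 0]' --force 40

```text
time_s: 1.9
position: [0.4039, 0.2855, 0.1499]
tool_rot: [[-0.979, -0.202, 0.0], [-0.202, 0.979, 0.0], [-0.0, 0.0, -1.0]]
ft_force: [-0.1, 0.4, 0.0]
grip_width: 0.0856
gripper_force: 0.0
```

```bash
python3 -c "
from h import *
plan(402,287,2,11.7)
p,d=optics.get_image('wrist');k=optics.get_calibration('wrist');cv2.imwrite('pics/w1.png',p);W=cloud('wrist',d,k)
r=models.trace('wrist','cast_blue')
for r in r[:2]:
    w=W[r['mask']];w=w[~np.isnan(w[:,0])]*1000;w=w[(w[:,2]>12)];print(r['confidence'],len(w),cv2.minAreaRect(w[:,:2].astype('f4')),np.percentile(w[:,2],[1,50,99]))
"
```

```text
t 1.9 tcp [403.9 285.5 149.9] yaw 11.7 q6 -80 w 85.6 | twist -0.0002 shift [0.016 0.018 1.479]
0.93 3177 ((401.5578918457031, 284.03106689453125), (57.76974105834961, 59.80229187011719), 11.834832191467285) [15.86822795 18.99518632 37.25644454]
```

View pics/w1.png

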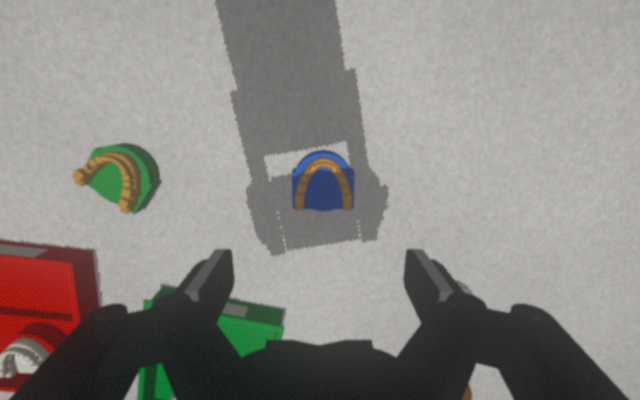

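The wrist view shows the blue cast centred at about (323,180), between the open fingers, and its yaw agrees with the top fit. Going down to grip it.

Request:
step_arm --fingers '[-1, -1, -1, -1, -1, -1, 1, 1, 1, 1]' --pt "-0.02 0.005 0.3" --pt "0 0 0.3" --pt "0 0 0.3" --pt "0 0 0.3" --pt "0 0 0.2" --pt "0 0 0.08" --pt "0 0 0" --pt "0 0 0" --pt "0 0 0" --pt "0 0 0" --twist '[0, 0, 0, 0, 0, 0, 0, 0, 0, 0]' --force 40

```text
time_s: 3.25
position: [0.405, 0.2879, 0.0031]
tool_rot: [[-0.979, -0.202, 0.002], [-0.202, 0.979, 0.001], [-0.002, 0.0, -1.0]]
ft_force: [-1.0, 1.6, 7.7]
grip_width: 0.0588
gripper_force: 44.1
```

Request:
step_arm --fingers '[1, 1, 1, 1, 1, 1]' --pt "0 0 0" --pt "0 0 -0.15" --pt "0 0 -0.3" --pt "0 0 -0.4" --pt "0 0 -0.15" --pt "0 0 0" --twist '[0, 0, 0, 0, 0, 0]'

```text
time_s: 4.0
position: [0.405, 0.2877, 0.1031]
tool_rot: [[-0.979, -0.202, 0.002], [-0.202, 0.979, 0.001], [-0.003, 0.0, -1.0]]
ft_force: [-0.5, 0.4, -2.4]
grip_width: 0.0592
gripper_force: 43.7
```

```bash
python3 -c "
from h import *
plan(577,-202,100,1.0)
p,d=optics.get_image('wrist');k=optics.get_calibration('wrist');cv2.imwrite('pics/w2.png',p);W=cloud('wrist',d,k)
for n in ('cast_blue','cast_green'):
  for r in models.trace('wrist',n)[:1]:
    w=W[r['mask']];w=w[~np.isnan(w[:,0])]*1000;w=w[(w[:,2]>12)];print(r['confidence'],len(w),cv2.minAreaRect(w[:,:2].astype('f4')),np.percentile(w[:,2],[1,50,99]))
"
```

```text
t 4.0 tcp [405.  287.7 103.1] yaw 11.7 q6 -80 w 59.2 | twist 0.0593 shift [-1.634 -4.927  0.031]
0.63 12684 ((397.77935791015625, 285.353759765625), (57.742149353027344, 59.823020935058594), 11.826512336730957) [102.1879962  119.26357847 137.5737718 ]
0.96 5197 ((430.07769775390625, 95.22087860107422), (60.157562255859375, 57.62990951538086), 65.91648864746094) [12.8192979  20.86096548 37.79382127]
```

View pics/w2.png

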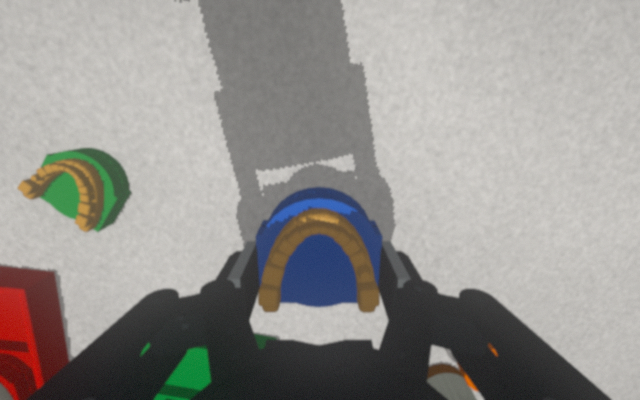

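The blue cast is held level at about (320,250), with its underside about 3 mm below the TCP. Carrying it to the blue pan.

Request:
step_arm --fingers '[1, 1, 1, 1, 1, 1, 1, 1, 1, 1]' --pt "0 0 0" --pt "0 0 0" --pt "-0.1 -0.2 0" --pt "-0.15 -0.4 0" --pt "-0.15 -0.5 0" --pt "-0.15 -0.5 0" --pt "-0.15 -0.5 0" --pt "-0.15 -0.5 0" --pt "-0.15 -0.5 0" --pt "-0.15 -0.5 0" --twist '[0.03, 0.03, 0, 0, 0, 0, 0, 0, 0, 0]'

```text
time_s: 5.4
position: [0.5251, -0.0723, 0.1011]
tool_rot: [[-1.0, -0.015, -0.002], [-0.015, 1.0, 0.001], [0.002, 0.001, -1.0]]
ft_force: [2.0, 0.0, -1.0]
grip_width: 0.0586
gripper_force: 43.7
```

Request:
step_arm --fingers '[1, 1, 1, 1, 1, 1]' --pt "-0.15 -0.5 0" --pt "-0.15 -0.45 0" --pt "-0.1 -0.25 0" --pt "-0.08 -0.12 0" --pt "0 0 0" --pt "0 0 0" --twist '[0, 0, 0, 0, 0, 0]'

```text
time_s: 6.15
position: [0.5747, -0.2006, 0.1018]
tool_rot: [[-1.0, -0.016, -0.001], [-0.016, 1.0, 0.001], [0.001, 0.001, -1.0]]
ft_force: [-0.7, 0.2, -1.8]
grip_width: 0.0587
gripper_force: 43.7
```

```bash
python3 -c "
from h import *
plan(580,-203,100,1.0)
p,d=optics.get_image('wrist');k=optics.get_calibration('wrist');cv2.imwrite('pics/w3.png',p);W=cloud('wrist',d,k);np.save('W3.npy',W)
for n in ('pan_blue','cast_blue'):
  for r in models.trace('wrist',n)[:1]:
    w=W[r['mask']];w=w[~np.isnan(w[:,0])]*1000;print(n,r['confidence'],len(w),cv2.minAreaRect(w[:,:2].astype('f4')),np.percentile(w[:,2],[1,50,99]))
    if n[0]=='p':
      v=w[(w[:,2]>30)&(w[:,2]<40)];print('rim',np.percentile(v[:,0],[0.5,3,50]),np.percentile(v[:,1],[.5,50,99.5]))
"
```

```text
t 6.15 tcp [ 574.7 -200.6  101.8] yaw 0.9 q6 -121 w 58.7 | twist -0.0004 shift [-0.052 -0.025  0.018]
pan_blue 0.74 18818 ((615.2122802734375, -204.03634643554688), (182.80072021484375, 175.40533447265625), 1.764603853225708) [ 1.64143006  4.08564318 35.17222853]
rim [522.39411587 523.54272461 535.65020676] [-279.88853471 -205.2230718  -129.7250981 ]
cast_blue 0.77 12748 ((613.035888671875, -199.91165161132812), (147.74673461914062, 112.09944915771484), 0.11904256790876389) [101.93355168 119.17696803 137.53854481]
```

View pics/w3.png

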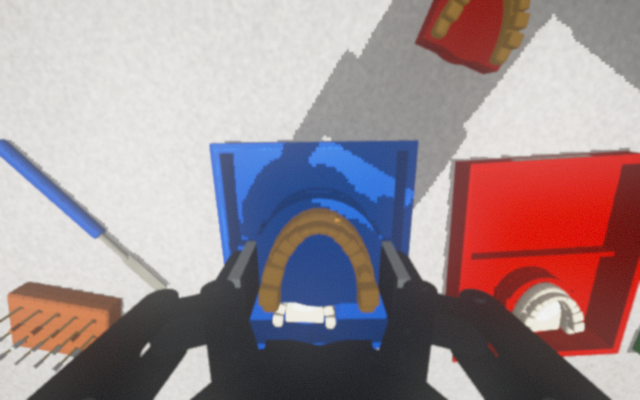

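The cast at (320,260) hangs over the near bay of the blue pan, whose front rim spans (212..417,145). Lowering it with a small correction.

Request:
step_arm --fingers '[1, 1, 1, 1, 1, 1, 1, 1, 1, 1]' --pt "-0.043 -0.043 0" --pt "0 0 0.15" --pt "0 0 0.25" --pt "0 0 0.2" --pt "0 0 0.15" --pt "0 0 0.1" --pt "0 0 0.05" --pt "0 0 0.03" --pt "0 0 0.02" --pt "0 0 0" --twist '[0, 0, 0, 0, 0, 0, 0, 0, 0, 0]'

```text
time_s: 7.55
position: [0.5795, -0.2061, 0.0073]
tool_rot: [[-1.0, -0.015, 0.0], [-0.015, 1.0, -0.0], [-0.0, -0.0, -1.0]]
ft_force: [0.5, 0.5, -1.0]
grip_width: 0.0591
gripper_force: 43.7
```

```bash
python3 -c "
from h import *
plan(579,-205,6,1.0);print(monitor.observe()['ft_force'])"
```

```text
t 7.55 tcp [ 579.5 -206.1    7.3] yaw 0.9 q6 -121 w 59.1 | twist -0.0007 shift [0.005 0.011 0.013]
[ 0.50064732  0.46227422 -0.98505759]
```

Request:
step_arm --fingers '[1, 1, -1, -1, -1, -1, -1, -1, -1, -1]' --pt "0 0 0.015" --pt "0 0 0" --pt "0 0 0" --pt "0 0 0" --pt "0 0 0" --pt "0 0 0" --pt "0 0 -0.2" --pt "0 0 -0.4" --pt "0 0 -0.5" --pt "0 0 -0.3" --twist '[0, 0, 0, 0, 0, 0, 0, 0, 0, 0]'

```text
time_s: 8.8
position: [0.5799, -0.2063, 0.1482]
tool_rot: [[-1.0, -0.015, 0.002], [-0.015, 1.0, -0.001], [-0.002, -0.002, -1.0]]
ft_force: [-0.1, -0.5, -0.4]
grip_width: 0.0853
gripper_force: 0.0
```

```bash
python3 -c "
from h import *
plan(443,-94,150,-20.0)
p,d=optics.get_image('wrist');k=optics.get_calibration('wrist');cv2.imwrite('pics/w4.png',p);W=cloud('wrist',d,k)
for n in ('cast_blue','pan_blue'):
  for r in models.trace('wrist',n)[:2]:
    w=W[r['mask']];w=w[~np.isnan(w[:,0])]*1000;print(n,r['confidence'],len(w),cv2.minAreaRect(w[w[:,2]>8][:,:2].astype('f4')),np.percentile(w[:,2],[1,50,99]))
"
```

```text
t 8.8 tcp [ 579.9 -206.3  148.2] yaw 0.9 q6 -121 w 85.3 | twist 0.116 shift [ 1.67   0.587 -0.023]
cast_blue 0.94 3367 ((575.1212158203125, -208.12490844726562), (58.38983154296875, 59.88561248779297), 0.9725528955459595) [11.66178699 26.82651854 45.1490001 ]
pan_blue 0.56 22485 ((617.47509765625, -204.2143096923828), (184.02606201171875, 150.808349609375), 1.80299973487854) [ 4.05240594  7.38703965 38.47482355]
```

View pics/w4.png

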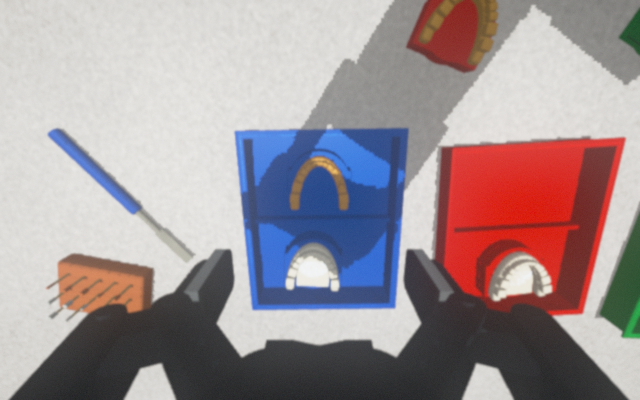

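The blue cast (320,185) sits centred in the near bay, flat and released; measured against the pan it is at (-42, -3) mm. On to the red cast.

Request:
step_arm --fingers '[-1, -1, -1, -1, -1, -1, -1, -1]' --pt "0 0 0" --pt "0 0 0" --pt "0 0 0" --pt "0.34 0.117 0" --pt "0.45 0.16 0" --pt "0.45 0.16 0" --pt "0.43 0.15 0" --pt "0 0 0" --twist '[0.039, 0.039, 0.038, 0, 0, 0, 0, 0]'

```text
time_s: 9.95
position: [0.4401, -0.0919, 0.1447]
tool_rot: [[-0.94, 0.341, -0.003], [0.341, 0.94, 0.002], [0.004, 0.0, -1.0]]
ft_force: [0.9, -0.7, 0.5]
grip_width: 0.0851
gripper_force: 0.0
```

```bash
cat >> h.py <<'E'
def look(names,zmin=12):
    p,d=optics.get_image('wrist');k=optics.get_calibration('wrist');W=cloud('wrist',d,k)
    for n in names:
        for r in models.trace('wrist',n)[:1]:
            w=W[r['mask']];w=w[~np.isnan(w[:,0])]*1000
            c,s,a=cv2.minAreaRect(w[w[:,2]>zmin][:,:2].astype('f4'))
            print(n,round(r['confidence'],2),np.round(c,1),np.round(s,1),round(a,1),'z',np.round(np.percentile(w[:,2],[1,50,99]),1))
    return p
E
python3 -c "
from h import *
p=look(['cast_red']);plan(443,-94,2.5,-20.0);cv2.imwrite('pics/w5.png',p)
"
```

```text
cast_red 0.79 [440.5 -96.1] [60.  57.8] 70.1 z [ 5.5 20.7 39.1]
t 10.05 tcp [442.8 -94.  145.2] yaw -20.0 q6 -97 w 85.5 | twist 0.0 shift [-0.002  0.     1.427]
```

View pics/w5.png

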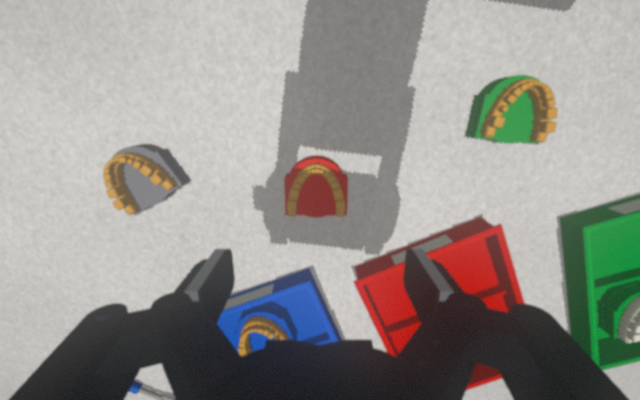

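The red cast is at (316,187), nearly centred between the fingers. Descending.

Request:
step_arm --fingers '[-1, -1, -1, -1, -1, -1, 1, 1, 1, 1]' --pt "-0.014 -0.016 0.3" --pt "0 0 0.3" --pt "0 0 0.3" --pt "0 0 0.3" --pt "0 0 0.16" --pt "0 0 0.06" --pt "0 0 0" --pt "0 0 0" --pt "0 0 0" --pt "0 0 0" --twist '[0, 0, 0, 0, 0, 0, 0, 0, 0, 0]'

```text
time_s: 11.3
position: [0.4438, -0.096, 0.0042]
tool_rot: [[-0.94, 0.342, 0.001], [0.342, 0.94, -0.001], [-0.001, -0.0, -1.0]]
ft_force: [-0.0, -0.4, 4.9]
grip_width: 0.0587
gripper_force: 44.0
```

Request:
step_arm --fingers '[1, 1, 1, 1, 1, 1, 1]' --pt "0 0 0" --pt "0 0 -0.15" --pt "0 0 -0.3" --pt "0 0 -0.4" --pt "0 0 -0.15" --pt "0 0 0" --pt "0 0 0" --twist '[0, 0, 0, 0, 0, 0, 0]'

```text
time_s: 12.18
position: [0.4429, -0.0956, 0.1028]
tool_rot: [[-0.94, 0.342, -0.001], [0.342, 0.94, 0.001], [0.002, 0.0, -1.0]]
ft_force: [-0.6, -0.1, -1.2]
grip_width: 0.0587
gripper_force: 43.8
```

```bash
python3 -c "
from h import *
p=look(['cast_red'],90);plan(588,-10,100,3.6);cv2.imwrite('pics/w6.png',p)
"
```

```text
cast_red 0.88 [436.8 -95.1] [61.9 58.3] 69.2 z [ 98.8 118.8 137.1]
t 12.28 tcp [442.9 -95.6 102.7] yaw -20.0 q6 -97 w 58.9 | twist -0.1312 shift [-1.502  0.763  0.025]
```

Request:
step_arm --fingers '[1, 1, 1, 1, 1, 1, 1, 1, 1, 1]' --pt "0 0 0" --pt "0 0 0" --pt "0 0 0" --pt "-0.2 0.1 0" --pt "-0.4 0.2 0" --pt "-0.4 0.2 0" --pt "-0.35 0.18 0" --pt "-0.15 0.08 0" --pt "0 0 0" --pt "0 0 0" --twist '[-0.044, -0.044, -0.043, 0, 0, 0, 0, 0, 0, 0]'

```text
time_s: 13.52
position: [0.5875, -0.0109, 0.103]
tool_rot: [[-0.998, -0.062, -0.002], [-0.062, 0.998, 0.0], [0.002, 0.0, -1.0]]
ft_force: [-0.7, -0.1, -1.7]
grip_width: 0.0586
gripper_force: 43.8
```

```bash
python3 -c "
from h import *
p=look(['pan_red'],25);plan(588,-10,7,3.6);cv2.imwrite('pics/w7.png',p)
d=optics.get_image('wrist')[1];W=cloud('wrist',d)
r=models.trace('wrist','pan_red')[0];w=W[r['mask']]*1000;w=w[(w[:,2]>30)&(w[:,2]<41)]
a=np.radians(3.6);q=w[:,:2]@np.array([[np.cos(a),-np.sin(a)],[np.sin(a),np.cos(a)]]);lo=np.percentile(q,.7,axis=0);hi=np.percentile(q,99.3,axis=0);print(lo,hi)
for e in (48.5,):
  c=np.array([lo[0]+e,(lo[1]+hi[1])/2]);print('bay',np.array([[np.cos(a),-np.sin(a)],[np.sin(a),np.cos(a)]])@c)
"
```

```text
pan_red 0.85 [623.5  -9.6] [183.4 150.2] 4.5 z [ 1.8  4.3 35.2]
t 13.62 tcp [587.7 -11.1 103.5] yaw 3.5 q6 -106 w 59.1 | twist -0.0004 shift [-0.004  0.01   0.965]
[ 529.65592783 -123.96013322] [712.10409164  25.47837051]
bay [580.1069297  -12.84100464]
```

View pics/w7.png

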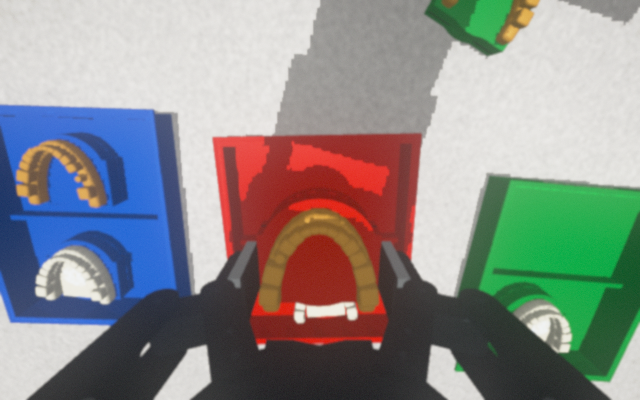

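The red cast (320,260) is centred over its near bay, whose rim spans 213..421. Lowering and releasing.

Request:
step_arm --fingers '[1, 1, 1, 1, 1, 1, 1, 1, 1, 1]' --pt "0.01 -0.015 0.1" --pt "0 0 0.2" --pt "0 0 0.25" --pt "0 0 0.2" --pt "0 0 0.1" --pt "0 0 0.05" --pt "0 0 0.04" --pt "0 0 0.03" --pt "0 0 0.01" --pt "0 0 0" --twist '[0, 0, 0, 0, 0, 0, 0, 0, 0, 0]'

```text
time_s: 14.98
position: [0.5877, -0.0122, 0.0071]
tool_rot: [[-0.998, -0.062, 0.001], [-0.062, 0.998, -0.0], [-0.001, -0.001, -1.0]]
ft_force: [-3.1, -0.0, 8.5]
grip_width: 0.0591
gripper_force: 44.9
```

Request:
step_arm --fingers '[-1, -1, -1, -1, -1, -1, -1, -1]' --pt "0 0 0" --pt "0 0 0" --pt "0 0 0" --pt "0 0 0" --pt "0 0 -0.2" --pt "0 0 -0.4" --pt "0 0 -0.5" --pt "0 0 -0.3" --twist '[0, 0, 0, 0, 0, 0, 0, 0]'

```text
time_s: 15.98
position: [0.5879, -0.0122, 0.1481]
tool_rot: [[-0.998, -0.062, 0.003], [-0.062, 0.998, -0.001], [-0.003, -0.001, -1.0]]
ft_force: [-0.2, 0.1, 0.2]
grip_width: 0.0856
gripper_force: 0.0
```

Request:
step_arm --fingers '[-1]' --pt "0 0 0" --twist '[0]'

```text
time_s: 16.1
position: [0.5884, -0.0123, 0.1479]
tool_rot: [[-0.998, -0.062, 0.005], [-0.062, 0.998, -0.001], [-0.005, -0.001, -1.0]]
ft_force: [-0.0, -0.4, -1.1]
grip_width: 0.0853
gripper_force: 0.0
```

```bash
python3 -c "
from h import *
p=look(['cast_red']);look(['pan_red'],25);plan(435.5,91,150,-25);cv2.imwrite('pics/w8.png',p)
"
```

```text
cast_red 0.89 [580.3 -13.6] [57.1 59.5] 4.2 z [ 6.8 21.5 39.9]
pan_red 0.86 [623.3  -9.4] [183.8 150.4] 4.4 z [ 0.9  3.2 34.3]
t 16.3 tcp [586.9 -12.  144.2] yaw 3.6 q6 -106 w 85.3 | twist 0.1587 shift [ 1.807  0.294 -0.054]
```

View pics/w8.png

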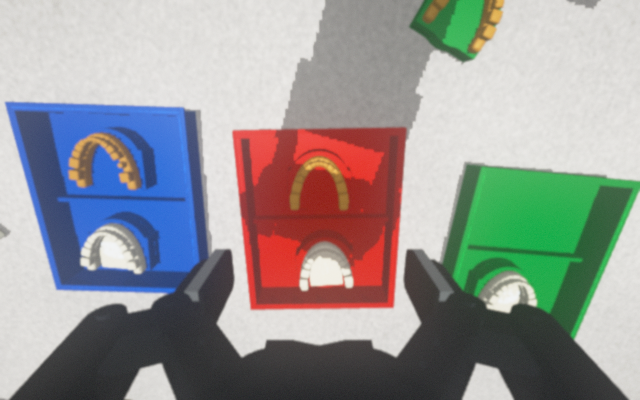

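The red cast (320,185) sits flat in its near bay, about (-43, -1) mm in the pan frame. Now the green cast.

Request:
step_arm --fingers '[-1, -1, -1, -1, -1, -1, -1, -1, -1, -1]' --pt "0 0 0" --pt "0 0 0" --pt "0 0 0" --pt "0.2 0.03 0" --pt "0.4 0.065 0" --pt "0.45 0.075 0" --pt "0.45 0.075 0" --pt "0.3 0.05 0" --pt "0 0 0" --pt "0 0 0" --twist '[0.053, 0.053, 0.053, 0, 0, 0, 0, 0, 0, 0]'

```text
time_s: 17.55
position: [0.4374, 0.0905, 0.1452]
tool_rot: [[-0.906, 0.423, -0.0], [0.423, 0.906, -0.0], [0.0, -0.0, -1.0]]
ft_force: [-0.2, -1.2, -0.0]
grip_width: 0.0857
gripper_force: 0.0
```

```bash
python3 -c "
from h import *
p=look(['cast_green']);plan(435.5,92,2.5,-25);cv2.imwrite('pics/w9.png',p)
"
```

```text
cast_green 0.96 [431.3  94.3] [59.8 57.7] 65.0 z [ 6.9 20.4 38.7]
t 17.65 tcp [437.6  90.3 145.3] yaw -25.1 q6 -68 w 85.3 | twist -0.0005 shift [0.025 0.007 1.428]
```

View pics/w9.png

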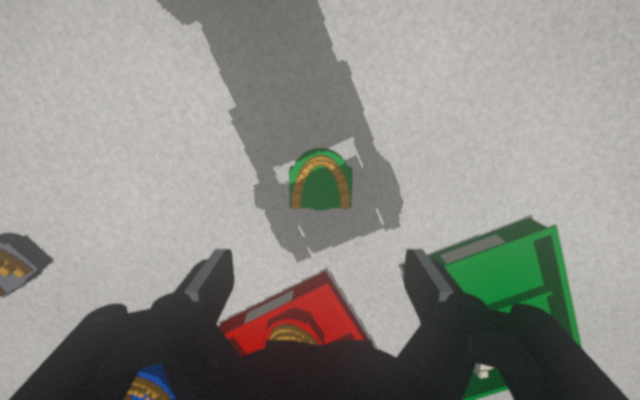

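The green cast is at (321,180), square between the fingers. Gripping it.

Request:
step_arm --fingers '[-1, -1, -1, -1, -1, -1, 1, 1, 1, 1]' --pt "0.014 0.01 0.3" --pt "0 0 0.3" --pt "0 0 0.3" --pt "0 0 0.3" --pt "0 0 0.16" --pt "0 0 0.06" --pt "0 0 0" --pt "0 0 0" --pt "0 0 0" --pt "0 0 0" --twist '[0, 0, 0, 0, 0, 0, 0, 0, 0, 0]'

```text
time_s: 18.9
position: [0.4365, 0.0922, 0.0043]
tool_rot: [[-0.906, 0.423, 0.002], [0.423, 0.906, -0.0], [-0.002, 0.0, -1.0]]
ft_force: [-0.2, -1.2, 6.5]
grip_width: 0.0589
gripper_force: 44.0
```

Request:
step_arm --fingers '[1, 1, 1, 1, 1, 1, 1]' --pt "0 0 0" --pt "0 0 -0.15" --pt "0 0 -0.3" --pt "0 0 -0.4" --pt "0 0 -0.15" --pt "0 0 0" --pt "0 0 0" --twist '[0, 0, 0, 0, 0, 0, 0]'

```text
time_s: 19.77
position: [0.4355, 0.0923, 0.1029]
tool_rot: [[-0.906, 0.423, -0.001], [0.423, 0.906, 0.0], [0.001, -0.0, -1.0]]
ft_force: [-0.1, 0.0, -1.0]
grip_width: 0.0588
gripper_force: 43.8
```

```bash
python3 -c "
from h import *
p=look(['cast_green'],90);plan(610.5,204,100,-1.3)
"
```

```text
cast_green 0.92 [429.5  94.4] [60.1 57.6] 63.9 z [100.3 118.7 137. ]
t 19.88 tcp [435.6  92.3 102.8] yaw -25.1 q6 -68 w 58.9 | twist -0.132 shift [-1.723  1.156  0.025]
```

Request:
step_arm --fingers '[1, 1, 1, 1, 1, 1, 1, 1, 1, 1]' --pt "0 0 0" --pt "0 0 0" --pt "0 0 0" --pt "-0.2 0.14 0" --pt "-0.4 0.27 0" --pt "-0.42 0.28 0" --pt "-0.4 0.27 0" --pt "-0.2 0.13 0" --pt "-0.1 0.07 0" --pt "0 0 0" --twist '[-0.044, -0.044, -0.044, 0, 0, 0, 0, 0, 0, 0]'

```text
time_s: 21.12
position: [0.6105, 0.2046, 0.1022]
tool_rot: [[-1.0, 0.022, -0.002], [0.022, 1.0, -0.0], [0.002, -0.0, -1.0]]
ft_force: [0.1, -0.9, -2.0]
grip_width: 0.0591
gripper_force: 43.7
```

Request:
step_arm --fingers '[1]' --pt "0 0 0" --twist '[0]'

```text
time_s: 21.25
position: [0.61, 0.2041, 0.103]
tool_rot: [[-1.0, 0.023, -0.001], [0.023, 1.0, -0.0], [0.001, -0.0, -1.0]]
ft_force: [-0.3, -0.3, -0.9]
grip_width: 0.0586
gripper_force: 43.7
```

```bash
python3 -c "
from h import *
p=look(['pan_green'],25);plan(610,204,7,-1.3);cv2.imwrite('pics/w10.png',p)
d=optics.get_image('wrist')[1];W=cloud('wrist',d)
r=models.trace('wrist','pan_green')[0];w=W[r['mask']]*1000;w=w[(w[:,2]>30)&(w[:,2]<41)]
a=np.radians(-1);M=np.array([[np.cos(a),-np.sin(a)],[np.sin(a),np.cos(a)]]);q=w[:,:2]@M;lo=np.percentile(q,.7,axis=0);hi=np.percentile(q,99.3,axis=0);print(lo,hi)
print('bay',M@np.array([lo[0]+48.5,(lo[1]+hi[1])/2]))
"
```

```text
pan_green 0.88 [649.1 201.6] [150.6 182.6] 88.2 z [ 1.8  4.2 35.3]
t 21.35 tcp [610.1 204.  103.5] yaw -1.3 q6 -81 w 59.1 | twist -0.0 shift [ 0.001 -0.     0.965]
[554.28673032 138.87042383] [734.76717675 288.07469876]
bay [606.42053289 202.91996938]
```

View pics/w10.png

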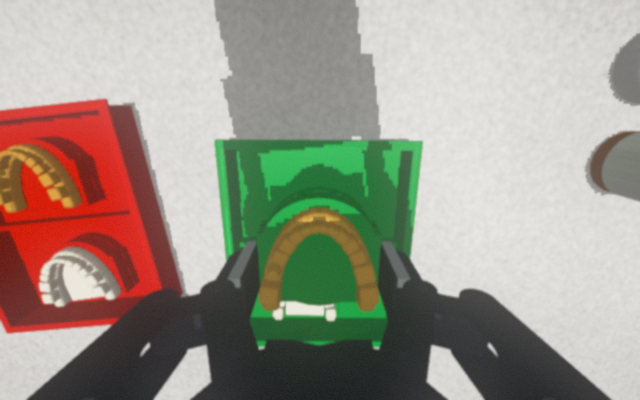

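The green cast (320,260) is over the near bay, with the rim at 215..422. Lowering it.

Request:
step_arm --fingers '[1, 1, 1, 1, 1, 1, 1, 1, 1, 1]' --pt "-0.015 -0.01 0.1" --pt "0 0 0.2" --pt "0 0 0.25" --pt "0 0 0.2" --pt "0 0 0.1" --pt "0 0 0.05" --pt "0 0 0.035" --pt "0 0 0.025" --pt "0 0 0.005" --pt "0 0 0" --twist '[0, 0, 0, 0, 0, 0, 0, 0, 0, 0]'

```text
time_s: 22.7
position: [0.6122, 0.2034, 0.0074]
tool_rot: [[-1.0, 0.022, 0.0], [0.022, 1.0, 0.0], [-0.0, 0.0, -1.0]]
ft_force: [0.7, -0.1, -2.5]
grip_width: 0.059
gripper_force: 43.7
```

Request:
step_arm --fingers '[1, 1, -1, -1, -1, -1, -1, -1, -1, -1]' --pt "0 0 0.01" --pt "0 0 0" --pt "0 0 0" --pt "0 0 0" --pt "0 0 0" --pt "0 0 0" --pt "0 0 -0.2" --pt "0 0 -0.4" --pt "0 0 -0.5" --pt "0 0 -0.3" --twist '[0, 0, 0, 0, 0, 0, 0, 0, 0, 0]'

```text
time_s: 23.95
position: [0.6126, 0.2034, 0.1488]
tool_rot: [[-1.0, 0.022, 0.003], [0.022, 1.0, 0.0], [-0.003, 0.0, -1.0]]
ft_force: [-0.4, 1.1, -0.7]
grip_width: 0.0851
gripper_force: 0.0
```

Request:
step_arm --fingers '[-1, -1]' --pt "0 0 -0.2" --pt "0 0 0" --twist '[0, 0]'

```text
time_s: 24.2
position: [0.6126, 0.2034, 0.1675]
tool_rot: [[-1.0, 0.022, 0.003], [0.022, 1.0, 0.0], [-0.003, 0.0, -1.0]]
ft_force: [0.2, -0.5, -0.2]
grip_width: 0.0854
gripper_force: 0.0
```

```bash
python3 -c "
from h import *
p=look(['cast_green']);look(['pan_green'],25);print(monitor.observe()['time_s']);cv2.imwrite('pics/w11.png',p)
"
```

```text
cast_green 0.62 [687.6 189.6] [59.6 58. ] 86.8 z [ 1.1 24.9 40. ]
pan_green 0.84 [649.3 201.6] [150.3 183.4] 88.3 z [ 0.9  3.3 34.6]
24.4
```

View pics/w11.png

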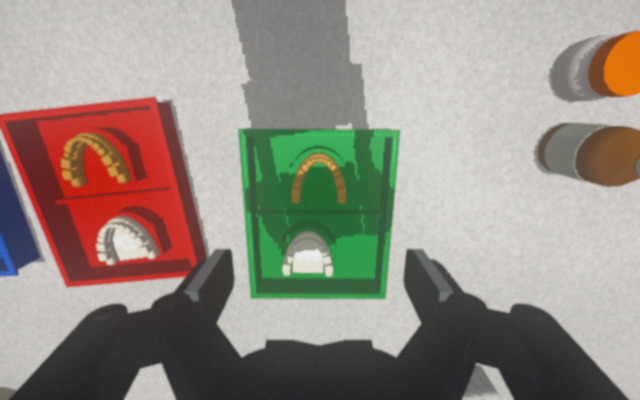

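The green cast (319,180) sits in its near bay. The "cast_green" hit at x=688 mm was actually the white opposing cast at (307,255). I'll measure the real one's flatness from depth before handing in.

```bash
python3 -c "
from h import *
from rig import close_job
d=optics.get_image('wrist')[1];W=cloud('wrist',d)*1000
w=W.reshape(-1,3);w=w[(abs(w[:,0]-606)<38)&(abs(w[:,1]-203)<60)&(w[:,2]>12)]
c,s,a=cv2.minAreaRect(w[:,:2].astype('f4'));print(c,s,a)
t=w[(w[:,2]>17)&(w[:,2]<29)];A=np.c_[t[:,:2]-t[:,:2].mean(0),np.ones(len(t))];f=np.linalg.lstsq(A,t[:,2],rcond=None)[0];print(np.degrees(f[:2]),f[2],len(t))
ok=abs(c[0]-606)<8 and 20<f[2]<28
print(ok, close_job() if ok else '')
"
```

```text
(606.376953125, 203.0026092529297) (58.240028381347656, 119.9981689453125) 0.03268324211239815
[0.1036128  0.02418731] 23.023373768249975 1948
the job is handed in; nothing more can be done
True None
```

The blue, red and green casts are each back in the near bay of their own pan, sitting flat and released, and the job is handed in at about 24.5 s of the allowed 80 s; no verdict was returned.

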